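Seat the keyed lid of the key well on the mail organizer

ROBOT

A 6-joint arm with a two-finger parallel gripper is mounted at the origin on the work surface. World frame = base frame: x ahead of the robot, y to its left, z up, the work surface at z = 0. Lengths are in mm, angles in degrees, forces in N, time in s.
With the tool pointing down it reaches from about 425 to 950 mm from the base axis. Payload 3.5 kg.
Tool frame: the origin (TCP) lies midway between the tips of the shut fingers; the grasp point (between the pads) lies 19 mm behind it; y points along the fingers, x is the direction in which the jaws open and shut, and the axes are right-handed (so a half turn about y gives the same grasp; the last joint's range is limited). The gripper opens to 85 mm and grips with 20 to 120 N. Pads are 22 mm wide; open, the fingers measure 114 mm over their backs; the gripper's body (76 mm by 85 mm) begins 54 mm behind the grasp point. The pads swing forward as they close: fully open they stand 13 mm farther back than shut.
Start: joints at [59.473, 16.404, 90.338, -0, 73.258, -8.594], TCP at [252.089, 626.145, 231.325] pointing down, gripper open.
Joint ranges: [-158.93, 158.93], [-51.34, 127.21], [12.03, 142.37], [-87.48, 267.48], [13.55, 161.25], [-162.69, 162.69]. Speed limits (degrees/s): [159.86, 159.86, 180, 180, 180, 180].

INTERFACE

Orientations are given as [roll, pitch, yaw] about the fixed x, y, z axes, in that order (R = Rz(yaw) Ry(pitch) Rx(roll)).
In Python, from station import bot gives the robot as it stands. The module is installed in compiled form; this text tells all that it offers.
- The arm moves only by the shell command python3 -m inch 'ROWS' [FORCE]. ROWS is JSON, a list that holds one entry, the list of rows, each a list of 7 numbers: the opening, from 0 (shut) to 1 (fully open), then the shift along the world's x, y, z in m, then the turn, a rotation vector about the world's x, y, z in rad. A call has exactly 5 rows; each row shifts and turns the commanded pose from where the row before left it; what a row does not reach is not made up. A row lasts 1/8 s, in which the tool goes at most 62.5 mm and 10.7 degrees, less where a joint would pass 70% of its speed; a pose out of reach is approached as far as the arm can. A call with a gripper value outside its range is refused whole. The fingers move at their own pace and stop on an object; FORCE is the grip in N (left out, the last holds). Time passes only in rows, so rows that do not move let the fingers close, or fill a call up. It gives the time, the measured TCP pose, the force and the opening at its end, in the units of the state.
- bot.sense(): the state, without advancing time (a new reading comes with each control period).
- bot.grab_frame(name): name is "side" or "top"; returns a dict with "img" (420x560x3 uint8, blue, green, red), "z_map" (420x560 float32, mm along the optical axis (not along the pixel's ray), 0 where there is no reading), "fx", "fy", "cx", "cy" (pixels), "view" (4x4, takes a point from world to camera coordinates). Camera axes: x right, y up, looking along -z (the intrinsics and any distortion apply to the point x, -y, -z); pixel columns grow to the right and rows downward; lengths in mm; the calibration is good to about 2 mm. A picture is of the moment at which its call begins.
- bot.hand_in(): hands the job in, once; it reports no verdict.
The state is a dict: "time": time; "joint_pos": joint angles; "joint_vel": joint speeds; "tau": joint torques, N m; "eef_pos": TCP position; "eef_rot": TCP orientation; "force": force on the tool from outside, world axes, zero at the start; "moment": the same for the moment, N m; "width": opening from 0.0 (shut) to 1.0 (fully open).
Only numpy, scipy, OpenCV 4.12 (cv2) and the standard library are available. Lean on these libraries where they do the work, as an engineer would, in place of code of your own. Each camera call takes 0.05 s, during which the arm holds its last target. There are 200 camera calls.

TASK

The round aluminium lid of the spare-key well on top of the mail organizer sits proud because its rim notch is not over the locating pin. With a fingertip in its pie-shaped finger recess, push the lid round until the notch meets the pin, then press the lid down until it is fully home on the deck and take the hand away. Turn and press only: do not lift the lid, and leave the fob, pen, coaster and door wedge where they lie.

Things in the scene. Friction and masses are not known exactly. Their poses are not given: they have to be found in the camera images.
- organizer: White powder-coated steel mail organizer, fixed to the console, 200 mm deep (its x) by 400 mm wide (its y); origin at the centre of its underside, z up, its front with the tilt-out bin faces its -x. Flat top deck 110 mm above the origin. The lid's axis is vertical through x 0, y -100 mm. Upright letter dividers and envelopes stand on the deck from y +100 mm to +197 mm, up to 95 mm above the deck; the fob lies on the deck between lid and dividers.
- lid_turn (a joint): Rotation of the lid about its vertical axis, rad, positive counter-clockwise seen from above, free to turn without end either way. 0: the notch points to the organizer's -x (its front), opposite the pin; the notch meets the pin at +pi or -pi. About 0.06 N m of friction: it stays where it is left.
- lid_press (a joint): How far the lid has been pressed down, m: 0 at the start (underside 8 mm above the deck), 0.008 fully home on the deck, negative if lifted (up to 15 mm). A friction fit: sinking takes about 3 N of push and it stays at whatever height it is left. Unless the notch is over the pin it stops on the pin after 0.5 to 1.5 mm.
- lid_top (a point): Centre of the lid's flat top face, on the lid's axis. The lid is an aluminium disc 120 mm across and 16 mm thick. A 120 degree pie slice of its top is cut away from the axis out to the rim as the finger recess, 11 mm deep (flat black rubber-lined floor, 5 mm thick), with two upright radial walls to push against; the other 240 degrees are flat at full height. The lid does not tilt wherever it is pressed; pressing just beside the axis on the side away from the recess is safest.
- lid_recess (a point): Point on the floor of the finger recess, on the recess's centre line, 38 mm from the lid's axis, directly opposite the notch. Each radial wall is 33 mm to the side of this point. The recess is open at the top and at the rim.
- lid_notch (a point): Middle of the rim notch at the lid's underside, 52 mm from the axis. The notch is 15 mm wide, 16 mm deep radially (44 to 60 mm from the axis), parallel-sided, through the lid's full thickness, directly opposite the finger recess.
- pin_mid (a point): Point on the axis of the fixed locating pin, 52 mm from the lid's axis, 3.5 mm above the deck. The pin is a level round steel dowel of 8 mm diameter pointing at the lid's axis (46 to 66 mm from it), its top 7.5 mm above the deck, on the side of the lid away from the organizer's front. It is held by a steel post 14 mm wide, 12 mm high, 64 to 76 mm from the axis. Clear play in the notch is 3.5 mm each side.
- fob: Black rubberized car fob, 68 x 36 x 13 mm, loose, lying flat on the organizer's deck beside the lid; origin at the centre of its underside, x along its length. Bystander.
- pen: Aluminium pen, 138 mm long, 9 mm thick, loose on the console in front of the organizer; origin mid-length at its underside, x along it. Bystander.
- coaster: White ceramic coaster, 96 mm across, 8 mm thick, loose on the console; origin at the centre of its underside. Bystander.
- wedge: Grey plastic door wedge, 120 x 40 x 32 mm, loose on the console; origin at the centre of its underside, thick end to its +x. Bystander.

How it is judged (in metres and radians):
At the end, for the whole second after the job is handed in: The lid is pressed down to within 1.5 mm of fully home, with the middle of its notch within 6 mm of the pin's axis point (value of joint lid_press above 0.0065 m and horizontal distance between lid_notch and pin_mid below 0.006 m); the robot touches nothing.
It fails at once if the lid is lifted more than 4 mm above where it sat (value of joint lid_press below -0.004 m).
It fails at once if the fob is moved more than 15 mm (distance of fob from where it was at the start of the episode above 0.015 m).
It fails at once if the pen is moved more than 15 mm (distance of pen from where it was at the start of the episode above 0.015 m).
It fails at once if the coaster is moved more than 15 mm (distance of coaster from where it was at the start of the episode above 0.015 m).
It fails at once if the wedge is moved more than 15 mm (distance of wedge from where it was at the start of the episode above 0.015 m).
It also fails if it takes over 45 s, if anything falls off the work surface, if the arm or the gripper's body presses on something with over 40 N, if the wrist force passes 120 N, or if a joint passes its speed limit or range.

## Working session

There is one attempt and no reset: what is moved stays moved. The work goes in short steps, Python scripts to look and compute and a shell command to move; the robot and the scene stay as the last step left them, time stands still between calls to the robot, and variables do not carry over. Pictures are saved under pics/ and viewed, about 8 in all and at most 12, crops included, and the job is handed in when it is done.

```bash
mkdir -p pics
cat > h.py <<'E'
import numpy as np, cv2
from station import bot
def frame(n):
    f=bot.grab_frame(n); return f
def cloud(f):
    z=f["z_map"]; v,u=np.mgrid[0:z.shape[0],0:z.shape[1]]
    x=(u-f["cx"])/f["fx"]*z; y=(v-f["cy"])/f["fy"]*z
    P=np.stack([x,-y,-z,np.ones_like(z)],-1)
    W=P@np.linalg.inv(np.array(f["view"])).T
    return W[...,:3]
E
python3 - <<'E'
from h import *
for n in("top","side"):
    f=frame(n); cv2.imwrite(f"pics/{n}0.png",f["img"]); np.savez(f"{n}0.npz",**f); print(n,f["fx"],f["fy"],f["cx"],f["cy"],[k for k in f],np.round(f["view"],3).tolist())
print(bot.sense())
E
```

```text
top 495.1519967042132 495.1519967042132 279.68520635963466 203.14049138793732 ['img', 'z_map', 'fx', 'fy', 'cx', 'cy', 'view'] [[-0.014, -1.0, -0.007, 90.246], [0.981, -0.015, 0.193, -553.069], [-0.193, -0.004, 0.981, -1022.912], [0.0, 0.0, 0.0, 1.0]]
side 430.7940580229529 430.7940580229529 273.5599830135862 204.54566850368514 ['img', 'z_map', 'fx', 'fy', 'cx', 'cy', 'view'] [[0.89, -0.456, -0.016, -455.973], [0.367, 0.695, 0.619, -297.411], [-0.271, -0.557, 0.785, -867.816], [0.0, 0.0, 0.0, 1.0]]
{'time': 0.1, 'joint_pos': array([ 5.94727727e+01,  1.64519631e+01,  9.04162308e+01,  1.52026193e-03,
        7.32581975e+01, -8.59421535e+00]), 'joint_vel': array([-0.03514044,  0.01926317, -0.14609173,  0.0897918 , -0.11107124,
       -0.01924117]), 'tau': array([ 3.34871329e-04, -4.07295728e+01, -2.93699455e+01, -1.40666712e-04,
        3.42468411e-03, -2.62166353e-06]), 'eef_pos': array([251.7817229 , 625.63138352, 230.02650654]), 'eef_rot': array([-89.97967408,   0.12475485,  68.06657061]), 'force': array([0.45147142, 0.24445345, 0.17956842]), 'moment': array([-0.02756443, -0.00101397,  0.0125638 ]), 'width': 0.9937793411922529}
```

View pics/top0.png

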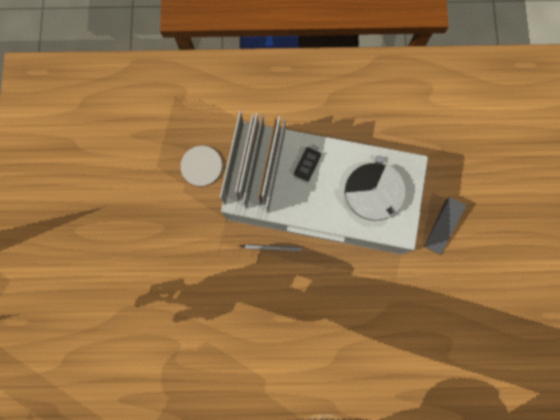

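View pics/side0.png

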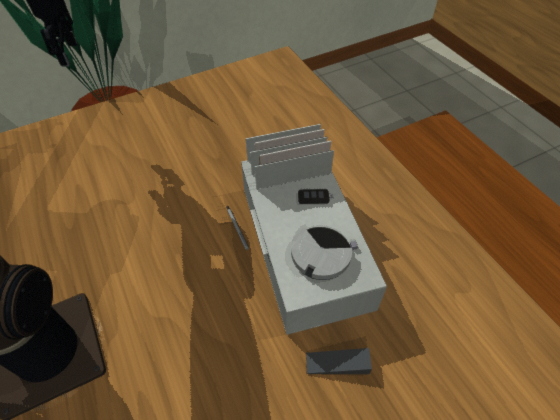

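The top view shows the lid at about (376,192), its recess at upper left (363,177), the notch at lower right (391,211) and the pin post at (380,160). The fob is at (308,164). The side view agrees. The lid needs roughly +135° (counter-clockwise).

```bash
cat >> h.py <<'E'
def cast(f,uv,z):
    V=np.array(f["view"]); R=V[:3,:3]; c=-R.T@V[:3,3]
    uv=np.atleast_2d(uv).astype(float)
    d=np.stack([(uv[:,0]-f["cx"])/f["fx"],-(uv[:,1]-f["cy"])/f["fy"],-np.ones(len(uv))],1)@R
    return c+d*((z-c[2])/d[:,2])[:,None]
def rect(f):
    """warp the lid region to a metric view at z: returns image"""
E
python3 - <<'E'
from h import *
for n in("top","side"):
    f=np.load(n+"0.npz"); W=cloud(f); roi=np.zeros((420,560),bool)
    a,b,c,d=(220,430,110,255) if n=="top" else (230,390,125,335)
    roi[c:d,a:b]=1
    z=W[...,2]; h,e=np.histogram(z[roi],np.arange(0,220,4)); print(n,[(int(e[i]),int(x)) for i,x in enumerate(h) if x>150])
    lid=(roi&(z>127)&(z<142)).astype(np.uint8)
    k=cv2.connectedComponentsWithStats(lid); i=1+np.argmax(k[2][1:,4]); print(k[2][i],k[3][i]); 
    m=k[1]==i; print("lid z",np.median(z[m]))
    cs,_=cv2.findContours(m.astype(np.uint8),0,1); p=np.concatenate(cs)[:,0]
    P=cast(f,p,np.median(z[m]))[:,:2].astype(np.float32)
    print("circ",cv2.minEnclosingCircle(P))
    dk=(roi&(z>100)&(z<116)).astype(np.uint8); print("deck z",np.median(z[dk>0]))
    Q=cast(f,np.argwhere((dk>0)|m)[:,::-1],np.median(z[dk>0]))[:,:2].astype(np.float32)
    print("rect",cv2.minAreaRect(cv2.convexHull(Q)))
    im=cv2.cvtColor(f["img"],cv2.COLOR_BGR2GRAY)
    kk=cv2.connectedComponentsWithStats((roi&(im<60)).astype(np.uint8))
    for j in range(1,kk[0]):
        if kk[2][j,4]>15:
            print("dark",kk[2][j],np.round(kk[3][j]),np.round(cast(f,kk[3][j],122)[0],1))
print(bot.sense()["eef_rot"])
E
```

```text
top [(0, 6031), (4, 961), (8, 192), (96, 254), (100, 165), (104, 760), (108, 8236), (112, 3367), (116, 167), (120, 814), (124, 740), (128, 245), (132, 1341), (136, 511), (180, 193), (184, 398), (188, 194), (192, 153)]
[ 345  165   60   56 1828] [378.95514223 196.64660832]
lid z 134.67902545187133
circ ((561.8610229492188, -109.52046203613281), 60.98347473144531)
deck z 110.82623426306105
rect ((577.0773315429688, -11.5283203125), (399.7294921875, 211.5878143310547), 77.83045196533203)
dark [295 148  25  32 378] [307. 164.] [622.5  24.3 122. ]
dark [346 164  38  27 681] [365. 177.] [592.4 -93.5 122. ]
side [(0, 7565), (4, 277), (8, 161), (96, 352), (104, 529), (108, 7777), (112, 922), (116, 199), (120, 883), (124, 427), (128, 211), (132, 1581), (136, 239), (168, 164), (172, 288), (176, 395), (180, 537), (184, 411), (188, 185), (192, 172), (196, 217)]
[ 291  228   61   50 1753] [318.3040502 255.6103822]
lid z 134.22611309844365
circ ((558.8191528320312, -114.984130859375), 61.498138427734375)
deck z 110.19220179576575
rect ((577.1967163085938, -15.727310180664062), (406.3925476074219, 211.1903533935547), 77.8407211303711)
dark [298 189  32  15 451] [313. 196.] [621.6  17.9 122. ]
dark [230 222  22  59 338] [240. 250.] [421.3 -35.4 122. ]
dark [238 225  11  22  42] [244. 237.] [441.2  -9.5 122. ]
dark [308 228  43  20 570] [328. 238.] [593.4 -92.1 122. ]
dark [305 267   9  11  61] [309. 272.] [ 518.7 -141.8  122. ]
[-89.97967408   0.12475485  68.06657061]
```

```bash
python3 -m inch '[[[0,0.02,-0.04,0.008,0,0,-0.17],[0,0.02,-0.045,0.008,0,0,-0.17],[0,0.02,-0.045,0.008,0,0,-0.17],[0,0.02,-0.045,0.008,0,0,-0.17],[0,0.02,-0.045,0.004,0,0,-0.17]]]' 40
python3 -m inch '[[[0,0.022,-0.045,0,0,0,-0.17],[0,0.022,-0.045,0,0,0,-0.17],[0,0.022,-0.045,0,0,0,0],[0,0.022,-0.045,0,0,0,0],[0,0.022,-0.045,0,0,0,0]]]'
python3 -m inch '[[[0,0.022,-0.045,0,0,0,0],[0,0.022,-0.045,0,0,0,0],[0,0.022,-0.045,0,0,0,0],[0,0.022,-0.045,0,0,0,0],[0,0.022,-0.045,0,0,0,0]]]'
```

```text
time: 0.72
eef_pos: [352.4, 404.6, 267.4]
eef_rot: [-90.0, -0.0, 19.1]
force: [1.6, -0.1, -0.3]
width: 0.002
time: 1.35
eef_pos: [462.3, 179.6, 266.9]
eef_rot: [-90.0, 0.0, -0.1]
force: [0.3, -0.2, -0.0]
width: 0.0
time: 1.98
eef_pos: [572.3, -45.4, 266.8]
eef_rot: [-90.0, 0.0, -0.1]
force: [0.7, -0.0, -1.3]
width: 0.004
```

```bash
python3 -m inch '[[[0,0.01,-0.026,-0.02,0,0,0],[0,0,0,-0.04,0,0,0],[0,0,0,-0.04,0,0,0],[0,0,0,-0.02,0,0,0],[0,0,0,0,0,0,0]]]'
python3 - <<'E'
from h import *
a=frame("top")["img"]; b=frame("side")["img"]
A=cv2.resize(a[120:260,290:440],None,fx=2.6,fy=2.6); B=cv2.resize(b[150:340,240:400],None,fx=2.2,fy=2.2)
h=max(len(A),len(B)); A,B=[cv2.copyMakeBorder(x,0,h-len(x),0,0,0) for x in(A,B)]
cv2.imwrite("pics/c1.png",np.hstack([A,B]))
E
```

```text
time: 2.6
eef_pos: [581.0, -69.4, 145.5]
eef_rot: [-89.9, 0.2, -0.1]
force: [0.9, 0.9, -0.9]
width: -0.001
```

View pics/c1.png

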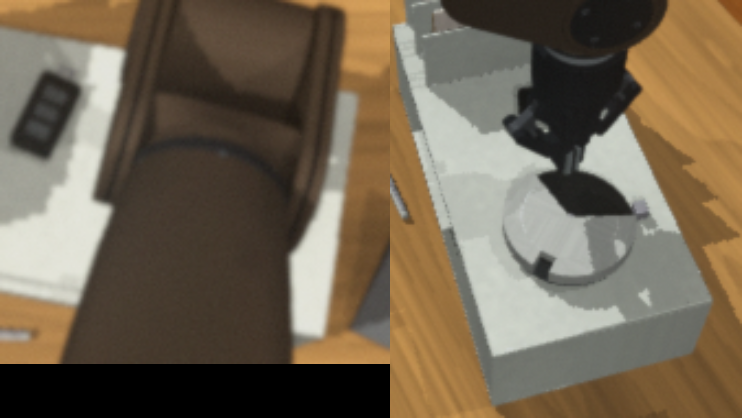

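The side crop shows the slim fingertip at (568,172), just above the lid. The recess corners are at (540,180) and (632,214), with the apex at (573,213). The arm blocks the top view.

Run:
```python
from h import *
f=np.load("side0.npz")
px=[(308.2,231.8),(350,247.3),(323.2,246.8),(309.5,271)]
P=cast(f,px,134)[:,:2]; print(P.round(1))
for c in (np.array([560,-112]),P[2]): print([round(float(np.degrees(np.arctan2(*(p-c)[::-1]))),1) for p in P], [round(float(np.hypot(*(p-c))),1) for p in P])
V=np.array(f["view"])
for z in(145.5,123):
    q=V@[581,-69.4,z,1]; print(f["cx"]+f["fx"]*q[0]/-q[2], f["cy"]-f["fy"]*q[1]/-q[2])
```

```text
[[ 559.8  -66.8]
 [ 614.3 -137.5]
 [ 568.1 -111.9]
 [ 516.7 -146.5]]
[90.3, -25.2, 0.5, -141.4] [45.2, 60.0, 8.1, 55.4]
[100.4, -29.0, 0.0, -146.0] [45.8, 52.9, 0.0, 61.9]
318.1914052528956 225.4686112276953
317.482423413056 231.79284252080618
```

```bash
python3 -m inch '[[[0,0,0,-0.008,0,0,0],[0,0,0,-0.006,0,0,0],[0,0,0,-0.004,0,0,0],[0,0,0,0,0,0,0],[0,0,0,0,0,0,0]]]'
```

```text
time: 3.32
eef_pos: [582.2, -69.9, 129.5]
eef_rot: [-90.0, -0.0, -0.1]
force: [-0.3, -0.4, 1.2]
width: -0.0
```

```bash
python3 -m inch '[[[0,-0.008,-0.0005,-0.002,0,0,0.157],[0,-0.0067,0.0017,0,0,0,0.157],[0,-0.0068,0.0007,0,0,0,0.157],[0,-0.0069,-0.0004,0,0,0,0.157],[0,-0.0068,-0.0015,0,0,0,0.157]]]'
python3 - <<'E'
from h import *
b=frame("side")["img"]
cv2.imwrite("pics/c2.png",cv2.resize(b[150:340,240:400],None,fx=2.6,fy=2.6))
s=bot.sense();print(s["force"],s["moment"],s["eef_pos"])
E
```

```text
time: 3.95
eef_pos: [547.6, -70.0, 128.0]
eef_rot: [-90.1, -0.1, 45.2]
force: [2.3, -0.4, 0.2]
width: -0.003
[ 0.50445979 -0.1758157  -0.81963724] [ 0.00386537 -0.21393986  0.01519262] [546.80538787 -70.10126268 127.80828396]
```

View pics/c2.png

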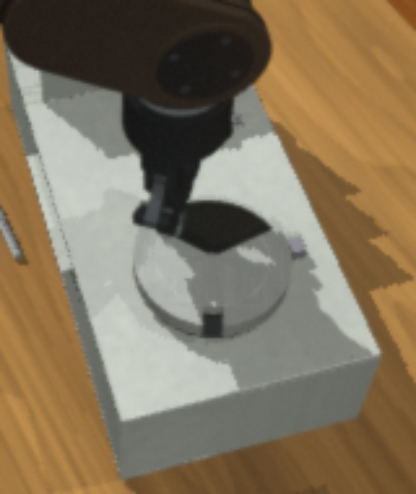

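The tip is in the recess against the wall and the lid is turning: the notch is now at (212,322), about 25° on. I'll carry on round.

```bash
python3 -m inch '[[[0,-0.0064,-0.0026,0,0,0,0.157],[0,-0.0059,-0.0035,0,0,0,0.157],[0,-0.0054,-0.0043,0,0,0,0.157],[0,-0.0045,-0.0052,0,0,0,0.157],[0,-0.0037,-0.0058,0,0,0,0.157]]]'
python3 -m inch '[[[0,-0.0028,-0.0064,0,0,0,0.157],[0,-0.0017,-0.0067,0,0,0,0.157],[0,-0.0007,-0.0068,0,0,0,0.157],[0,0.0004,-0.0069,0,0,0,0.157],[0,0,0,0,0,0,0]]]'
python3 - <<'E'
from h import *
f=frame("side"); b=f["img"]; np.savez("side1.npz",**f)
cv2.imwrite("pics/c3.png",cv2.resize(b[190:310,260:400],None,fx=4,fy=4))
s=bot.sense();print(s["force"],s["moment"],s["eef_pos"],s["joint_pos"])
E
```

```text
time: 4.62
eef_pos: [521.6, -91.2, 127.9]
eef_rot: [-90.1, -0.0, 90.0]
force: [0.9, 1.3, -0.3]
width: 0.001
time: 5.25
eef_pos: [516.4, -118.3, 127.6]
eef_rot: [-90.0, 0.0, 125.6]
force: [-0.2, -0.4, 0.2]
width: -0.002
[-0.01789331 -1.31088981 -0.48393147] [-0.11287334 -0.01483516  0.00803646] [ 516.33468691 -118.20833555  127.52615856] [-2.38710776e+01  4.53684596e+00  1.15580733e+02 -1.22946705e-02
  5.98623683e+01 -1.49450781e+02]
```

View pics/c3.png

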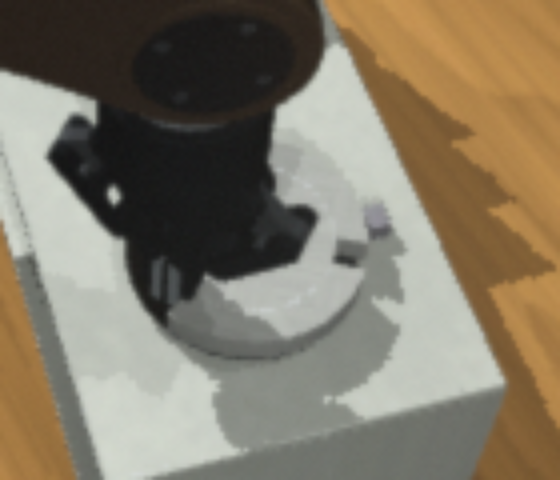

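The notch is now at crop (348,250) and the pin post at (376,217), so the lid is about 20° short.

Run:
```python
from h import *
f=np.load("side1.npz")
C=np.array([560,-112])
for p,z in (((347,250.5),134),((347.5,253),130),((354,242),122),((354,245),117)):
    q=cast(f,p,z)[0,:2]-C; print(q.round(1),np.hypot(*q).round(1),np.degrees(np.arctan2(q[1],q[0])).round(1))
```

```text
[ 45. -29.] 53.5 -32.9
[ 44.5 -32.5] 55.1 -36.1
[ 74.  -12.9] 75.1 -9.9
[ 72.4 -16.5] 74.2 -12.9
```

```bash
python3 -m inch '[[[0,0.0006,-0.0034,0,0,0,0.02],[0,0.0009,-0.0034,0,0,0,0.02],[0,0.001,-0.0029,0,0,0,0.02],[0,0.0012,-0.0028,0,0,0,0.02],[0,0,0,0,0,0,0]]]'
python3 - <<'E'
from h import *
f=frame("side"); b=f["img"]; np.savez("side2.npz",**f)
cv2.imwrite("pics/c4.png",cv2.resize(b[215:285,300:380],None,fx=8,fy=8,interpolation=cv2.INTER_CUBIC))
s=bot.sense();print(s["force"],s["moment"],s["eef_pos"],s["joint_pos"])
E
```

```text
time: 5.92
eef_pos: [520.2, -131.0, 127.4]
eef_rot: [-90.0, 0.0, 130.4]
force: [0.8, -0.1, 1.3]
width: -0.001
[0.23556579 0.5775182  0.2776148 ] [ 0.09026358 -0.11336627 -0.05060546] [ 520.15608138 -130.94746596  127.47782523] [-2.49622448e+01  5.36332263e+00  1.14694844e+02 -2.61382126e-02
  5.98888363e+01 -1.55344246e+02]
```

View pics/c4.png

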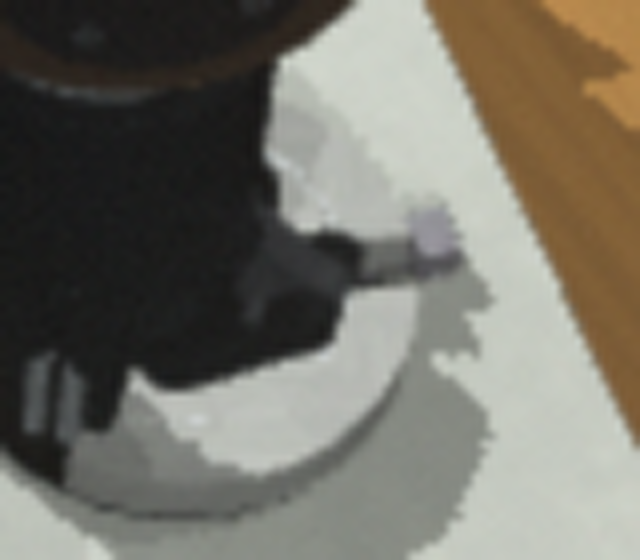

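The notch now spans about (380,240) to (380,288), with the post at (435,235), so it's nearly lined up. Working out the angle.

Run:
```python
from h import *
f=np.load("side2.npz")
C=np.array([560,-112])
for p,z in (((345,251),134),((352.2,250.8),134),((345,245.0),134),((351.2,244.5),134),((354.3,243),122)):
    q=cast(f,p,z)[0,:2]-C; print(q.round(1),np.hypot(*q).round(1),np.degrees(np.arctan2(q[1],q[0])).round(1))
```

```text
[ 40.9 -28.2] 49.6 -34.6
[ 53.6 -34.4] 63.7 -32.7
[ 48.5 -16.4] 51.2 -18.7
[ 60.  -21.1] 63.6 -19.4
[ 73.2 -15.2] 74.8 -11.7
```

Notch bearing is about -26° against -12° for the pin. I'll push 10° more and check.

```bash
python3 -m inch '[[[0,0.0011,-0.0021,0,0,0,0.02],[0,0.0013,-0.0021,0,0,0,0.02],[0,0.0014,-0.002,0,0,0,0],[0,0,0,0,0,0,0],[0,0,0,0,0,0,0]]]'
python3 - <<'E'
from h import *
f=frame("side"); b=f["img"]; np.savez("side3.npz",**f)
cv2.imwrite("pics/c5.png",cv2.resize(b[215:285,300:380],None,fx=8,fy=8,interpolation=cv2.INTER_CUBIC))
s=bot.sense();print(s["force"],s["eef_pos"],s["joint_pos"][5])
E
```

```text
time: 6.6
eef_pos: [523.9, -137.0, 127.4]
eef_rot: [-90.0, 0.0, 132.7]
force: [0.8, 0.4, 2.1]
width: -0.002
[1.41176121 0.52100736 0.7259417 ] [ 523.853839   -137.03240531  127.43045677] -158.07555529188315
```

View pics/c5.png

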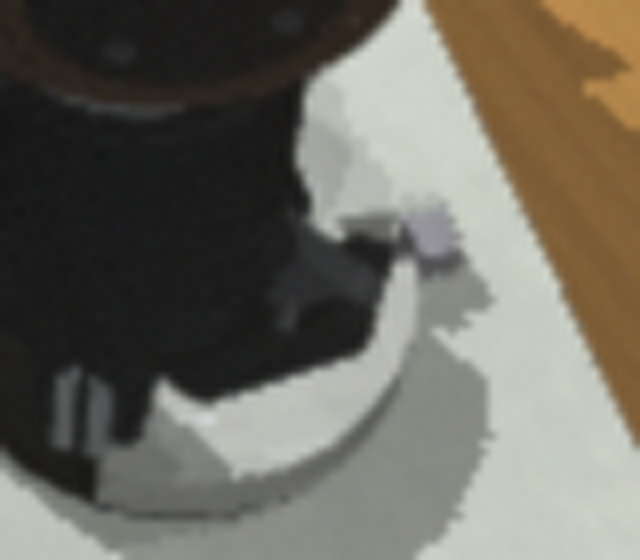

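Run:
```python
from h import *
f=np.load("side3.npz")
C=np.array([560,-112])
for p,z in (((343,242.0),134),((349.7,241.3),134),((351.5,246.9),134)):
    q=cast(f,p,z)[0,:2]-C; print(q.round(1),np.hypot(*q).round(1),np.degrees(np.arctan2(q[1],q[0])).round(1))
```

```text
[48.9 -8.6] 49.6 -9.9
[ 61.6 -13.4] 63.0 -12.3
[ 57.4 -26.1] 63.1 -24.5
```

About 5° left. I'll nudge 4°, back off the wall, rise and clear the view.

```bash
python3 -m inch '[[[0,0.0009,-0.0012,0,0,0,0],[0,0.0009,-0.0012,0,0,0,0],[0,0,0,0,0,0,0],[0,-0.0018,0.0025,0,0,0,0],[0,0,0,0.02,0,0,0]]]'
python3 -m inch '[[[0,0,0,0.04,0,0,0],[0,0,-0.02,0.04,0,0,-0.15],[0,0,-0.05,0.02,0,0,-0.15],[0,0,-0.05,0,0,0,-0.15],[0,0,-0.05,0,0,0,-0.15]]]'
python3 -m inch '[[[0,0,-0.05,0,0,0,-0.15],[0,0,-0.05,0,0,0,-0.15],[0,0,0,0,0,0,-0.15],[0,0,0,0,0,0,-0.15],[0,0,0,0,0,0,0]]]'
python3 - <<'E'
from h import *
f=frame("top"); g=frame("side"); np.savez("top4.npz",**f); np.savez("side4.npz",**g)
A=cv2.resize(f["img"][145:235,330:420],None,fx=4.4,fy=4.4,interpolation=cv2.INTER_CUBIC)
B=cv2.resize(g["img"][205:295,280:370],None,fx=4.4,fy=4.4,interpolation=cv2.INTER_CUBIC)
cv2.imwrite("pics/c6.png",np.hstack([A,B]))
E
```

```text
time: 7.28
eef_pos: [521.9, -136.2, 145.2]
eef_rot: [-89.8, -0.2, 132.7]
force: [1.0, -0.5, -0.2]
width: 0.0
time: 7.9
eef_pos: [523.2, -308.3, 247.3]
eef_rot: [-90.0, 0.1, 98.0]
force: [0.6, -0.1, 0.2]
width: -0.001
time: 8.52
eef_pos: [523.1, -406.9, 246.4]
eef_rot: [-89.9, 0.0, 64.0]
force: [-0.3, 0.2, 0.2]
width: -0.001
```

View pics/c6.png

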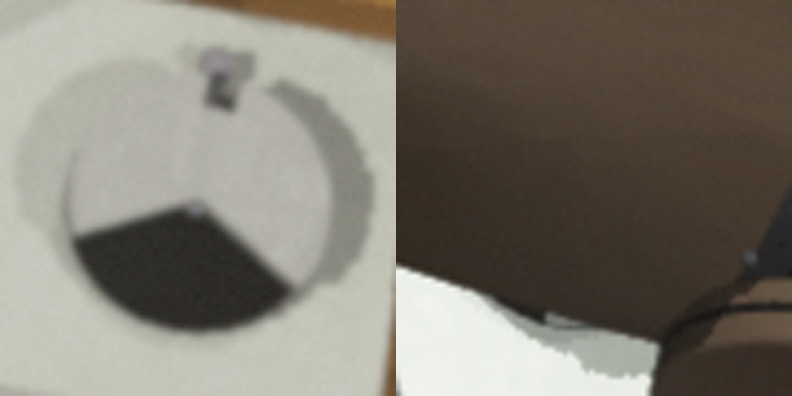

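The top view is clear. The notch at (223,90) sits just inside the post at (222,62), the apex is at (198,208), and the wall ends are at (78,240) and (292,292).

Run:
```python
from h import *
f=np.load("top4.npz")
g=lambda x,y:((x+.5)/4.4-.5+330,(y+.5)/4.4-.5+145)
im=cv2.cvtColor(f["img"],cv2.COLOR_BGR2GRAY)
W=cloud(f)[...,2]
m=np.zeros_like(im); m[140:235,335:415]=(im<75)[140:235,335:415]
k=cv2.connectedComponentsWithStats(m)
j=1+np.argmax(k[2][1:,4]); print("recess",k[2][j],cast(f,k[3][j],123.5)[0].round(1))
# full disc: fit ellipse from lid-top points + recess
names={"apex":(198,206,134),"wallL":(78,240,134),"wallR":(292,292,134),"notch":(222,100,134),"notchL":(206,102,134),"notchR":(237,106,134),"post":(222,62,122)}
P={n:cast(f,g(x,y),z)[0,:2] for n,(x,y,z) in names.items()}
for C in (np.array([560,-112]),P["apex"]):
    print(C.round(1),{n:(round(float(np.hypot(*(p-C))),1),round(float(np.degrees(np.arctan2(p[1]-C[1],p[0]-C[0]))),1)) for n,p in P.items()})
```

```text
recess [347 193  48  27 847] [ 531.  -102.7  123.5]
[ 560 -112] {'apex': (1.8, 99.2), 'wallL': (59.4, 105.0), 'wallR': (56.5, -136.5), 'notch': (51.2, -13.5), 'notchL': (49.1, -5.2), 'notchR': (50.4, -21.8), 'post': (73.1, -12.2)}
[ 559.7 -110.3] {'apex': (0.0, 0.0), 'wallL': (57.6, 105.1), 'wallR': (57.5, -135.0), 'notch': (51.9, -15.3), 'notchL': (49.6, -7.2), 'notchR': (51.3, -23.5), 'post': (73.7, -13.4)}
```

The notch is about 1.5–3° short of the pin, inside the 3.5 mm play (3.9°). I'll press on the far side of the axis, near (577,-115).

```bash
python3 -m inch '[[[0,0.01,0.05,0,0,0,0],[0,0.011,0.06,0,0,0,0],[0,0.011,0.06,0,0,0,0],[0,0.011,0.06,0,0,0,0],[0,0.011,0.06,0,0,0,0]]]'
python3 -m inch '[[[0,0,0.002,-0.03,0,0,0],[0,0,0,-0.04,0,0,0],[0,0,0,-0.025,0,0,0],[0,0,0,-0.01,0,0,0],[0,0,0,0,0,0,0]]]'
python3 -m inch '[[[0,0,0,-0.004,0,0,0],[0,0,0,-0.003,0,0,0],[0,0,0,-0.002,0,0,0],[0,0,0,-0.002,0,0,0],[0,0,0,0,0,0,0]]]'
```

```text
time: 9.25
eef_pos: [577.7, -114.6, 247.5]
eef_rot: [-90.0, 0.0, 64.1]
force: [0.3, -0.7, -0.1]
width: 0.0
time: 9.88
eef_pos: [577.5, -114.6, 142.1]
eef_rot: [-90.0, 0.0, 64.0]
force: [-0.3, 0.3, 0.1]
width: 0.001
time: 10.5
eef_pos: [578.0, -114.8, 131.8]
eef_rot: [-90.1, -0.0, 63.9]
force: [-0.8, -1.2, 1.7]
width: 0.004
```

```bash
python3 -m inch '[[[0,0,0,-0.001,0,0,0],[0,0,0,-0.001,0,0,0],[0,0,0,-0.001,0,0,0],[0,0,0,0,0,0,0],[0,0,0,0,0,0,0]]]'
python3 -m inch '[[[0,0,0,-0.001,0,0,0],[0,0,0,-0.001,0,0,0],[0,0,0,-0.001,0,0,0],[0,0,0,0,0,0,0],[0,0,0,0,0,0,0]]]'
```

```text
time: 11.12
eef_pos: [578.0, -114.8, 128.3]
eef_rot: [-90.0, -0.0, 63.9]
force: [0.9, -0.9, 2.2]
width: 0.002
time: 11.75
eef_pos: [578.0, -114.8, 126.0]
eef_rot: [-90.0, 0.0, 63.9]
force: [0.1, -1.3, 4.9]
width: 0.004
```

It's sinking through with 2–5 N, so the notch is over the pin. I'll press on until the force rises.

```bash
python3 -m inch '[[[0,0,0,-0.001,0,0,0],[0,0,0,-0.001,0,0,0],[0,0,0,-0.001,0,0,0],[0,0,0,0,0,0,0],[0,0,0,0,0,0,0]]]'
```

```text
time: 12.38
eef_pos: [578.2, -114.8, 125.7]
eef_rot: [-90.0, 0.0, 64.0]
force: [-5.4, 0.8, 15.1]
width: 0.004
```

Firm stop at z 125.7 with 15 N, which fits fully home (126). I'll retreat and check.

```bash
python3 -m inch '[[[0,0,0,0.01,0,0,0],[0,0,0,0.03,0,0,0],[0,0,0,0.04,0,0,0],[0,0,0,0.04,0,0,0],[0,0,-0.04,0,0,0,0]]]'
python3 -m inch '[[[0,-0.01,-0.06,0,0,0,0],[0,-0.01,-0.06,0,0,0,0],[0,-0.01,-0.06,0,0,0,0],[0,-0.01,-0.06,0,0,0,0],[0,0,0,0,0,0,0]]]'
python3 - <<'E'
from h import *
f=frame("top"); np.savez("top5.npz",**f)
cv2.imwrite("pics/c7.png",cv2.resize(f["img"][100:270,170:480],None,fx=2.5,fy=2.5,interpolation=cv2.INTER_CUBIC))
z=cloud(f)[...,2]; z0=cloud(np.load("top4.npz"))[...,2]
for n,a in(("before",z0),("after",z)): print(n,"lid",np.median(a[170:190,385:397]),"deck",np.median(a[170:230,325:340]))
E
```

```text
time: 13.0
eef_pos: [579.1, -153.5, 246.1]
eef_rot: [-90.3, -0.1, 64.2]
force: [0.1, 0.5, -0.6]
width: 0.001
time: 13.62
eef_pos: [535.6, -397.9, 240.1]
eef_rot: [-89.8, -0.0, 63.6]
force: [0.7, 0.9, -0.0]
width: -0.001
before lid 134.88388152073276 deck 110.88476404611981
after lid 126.63551393041189 deck 110.81302696089591
```

View pics/c7.png

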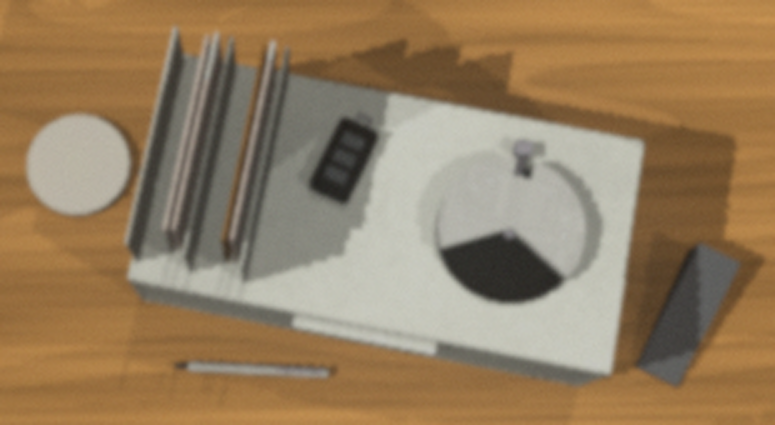

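The lid dropped 8.2 mm and its top is now 15.8 mm above the deck, so it's fully home. The pin sits in the notch at (524,168), and the fob, pen, coaster and wedge are where they were. The hand is clear.

```bash
python3 -c "
from station import bot
print(bot.hand_in())"
```

```text
the job is handed in; nothing more can be done
None
```

The lid is turned onto the pin and pressed fully home, and I handed the job in at about 13.7 s of the 45 s. The hand-in reports no verdict.

With the shut fingertips in the finger recess, I pushed the lid round counter-clockwise about 130°. I then pressed it down beside the axis, on the side away from the recess, and took the hand away to the side.

**Last checks:**
- **Height:** the depth image showed the lid top going from 24.0 mm to 15.8 mm above the deck. The lid is 16 mm thick, so it is fully home. The press met a firm stop at TCP z 125.7 mm with 15 N.
- **Notch:** in the last top view the notch is over the pin.
- **Bystanders:** the fob, pen, coaster and wedge look undisturbed by eye; I did not measure them again.
- **Hand:** it was clear of everything at the end.

**Disagreement:** before pressing, my two estimates of the lid's centre put the notch 1.5° or 3.5° short of the pin. The play is about 3.9°, and the lid went down over the pin without catching. I did not measure the angle again after pressing.

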